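# Reset the tripped bench supply with the adjusting tool

### The arm

A 6-joint arm with a two-finger parallel gripper is mounted at the origin on a cart in front of the work surface, level with it; the furniture and walls round the work are solid. World frame = base frame: x ahead of the robot, y to its left, z up, the work surface at z = 0. Lengths are in m, angles in degrees, forces in N, time in s.
With the tool pointing down it reaches from about 0.375 to 0.9 m from the base axis. Payload 3.1 kg.
Tool frame: the origin (TCP) lies midway between the tips of the shut fingers; the grasp point (between the pads) lies 19 mm behind it; z points along the fingers, y is the line along which they close (so a half turn about z gives the same grasp; the last joint's range is limited). The gripper opens to 87 mm and grips with 3 to 60 N. Pads are 19 mm wide; open, the fingers measure 117 mm over their backs; the gripper's body (75 mm by 190 mm) begins 51 mm behind the grasp point.
Start: joints at [-79.097, 30.224, 82.088, -0, 67.689, -10.227], TCP at [0.225, -0.583, 0.223] pointing down, gripper open.
Joint ranges: [-176.69, 176.69], [-43.24, 126.21], [12.49, 139.97], [-82, 262], [0, 151.66], [-163.58, 163.58]. Speed limits (degrees/s): [159.86, 159.86, 180, 180, 180, 180].

### API

Orientations are given as a 3x3 rotation matrix whose columns are the frame's x, y, z axes.
In Python, from rig import read_state, capture, camera_info, hand_in gives the robot as it stands.
- The arm moves only by the tool drive_tool, never from a script. Its argument "motion" is a list of rows, each a list of 2 entries, a list of its own where there are three numbers: the shift along the tool's x, y, z in mm, then the turn, a rotation vector about the tool's x, y, z in rad. A call has 1 to 5 rows; each row shifts and turns the commanded pose from where the row before left it, along the tool's axes as they then stand; what a row does not reach is not made up. A row lasts 1/10 s, in which the tool goes at most 50 mm and 8.59 degrees, less where a joint would pass 70% of its speed; a pose out of reach is approached as far as the arm can. A call is refused whole if a number of a shift passes 50 or a number of a turn 0.15, either way. A call with a gripper value outside its range is refused whole. "gripper" is the opening, from 0 (shut) to 1 (fully open), set as the call begins (left out, the last holds). The fingers move at their own pace and stop on an object; the grip force is fixed at half the most. Time passes only in rows, so rows that do not move let the fingers close. It gives the time, the measured TCP pose, the force, the opening and the grip force at its end, in the units of the state.
- read_state(): the state, without advancing time (a new reading comes with each control period).
- capture(name): name is "side" or "top"; returns the picture (400x640x3 uint8, red, green, blue); there is no depth.
- camera_info(name): a dict with "fovy" (degrees; the focal length in pixels is half the picture's height over the tangent of half this angle, whatever the lens; pixels are square), "cx", "cy" (the principal point, pixels), "k1" (the pictures are not rectified: a ray, as slopes to the right and down, at radius r is drawn at 1 + k1 r^2 times it, then the intrinsics apply), "xyz" and "orientation" of the camera in the world. Camera axes: x right, y down, z forward; pixel columns grow to the right and rows downward; lengths in m; the calibration is good to about 2 mm. A picture is of the moment at which its call begins. camera_info takes no time and is no camera call.
- hand_in(): hands the job in; it is judged then, once.
The state is a dict: "time_s": time; "joint_positions": joint angles; "qvel": joint speeds; "tau": joint torques, N m; "position": TCP position; "tcp_rot": TCP orientation; "force": force on the tool from outside, world axes, zero at the start; "moment": the same for the moment, N m; "opening": opening from 0.0 (shut) to 1.0 (fully open); "grasp_force": force on a finger pad.
Only numpy, scipy, OpenCV 4.12 (cv2) and the standard library are available. Lean on these libraries where they do the work, as an engineer would, in place of code of your own. Each camera call takes 0.05 s, during which the arm holds its last target. There are 200 camera calls.

### The job

The bench supply has tripped: slide the steel shutter on its top panel fully open, to the side away from the uncovered recess, then take the slim adjusting tool from its wooden stand and with its tip press the small recessed reset button that the shutter had covered, all the way down. Put the tool back upright in the stand with its blade fully home, let go of it and leave the shutter open. Do not press the other recessed button, and leave the loose parts lying around where they are.

Things in the scene. Friction and masses are not known exactly. Their poses are not given: they have to be found in the camera images.
- supply: Bench supply, a low grey case 100 (x) x 160 (y) x 60 mm high with a bare aluminium top panel, fixed to the bench. Origin: centre of its underside; x points to its back (two black binding posts on top), y along its length, z up. The whole row of shutter and recesses runs along its y at x = -15 mm. Yaw varies by up to 0.35 rad.
- shutter (a joint): Travel of the steel shutter in m: 0 = over the reset recess, 0.040 = fully open, at its stop. It slides along the supply's +y, stays where it is left, and takes about 1.5 N to move. Dark steel. It starts between 0 and 0.006.
- shutter_tab (a point): Centre of the top edge of the shutter's upright push tab, 78 mm above the bench. The tab is 28 mm wide across the slide (supply x), 6 mm thick (supply y) and stands 14 mm proud of the middle of the flat 36 x 36 mm shutter plate, whose top is 64 mm above the bench. Axes as the supply's. Two low guides, 65 mm high, flank the plate.
- reset_mouth (a point): Centre of the mouth of the reset recess, at panel height (60 mm above the bench): a vertical round hole 12 mm wide with a 2.5 mm chamfer, under the closed shutter. Too small for a finger.
- reset_top (a point): Centre of the top of the reset button at the bottom of its recess, 10 mm below the panel (50 mm above the bench) at rest. Flat, 9 mm wide.
- reset_button (a joint): Travel of the reset button in m: 0 = up, 0.005 = all the way down at its stop. Spring: about 0.7 N to start, 3.7 N at the bottom; it returns by itself.
- other_mouth (a point): Centre of the mouth of the other, uncovered recess, 43 mm along the supply's -y from the reset recess and of the same form. Its button must not be pressed.
- other_button (a joint): Travel of the other button in m, 0 = up, 0.005 = down; same spring.
- stand: Wooden tool stand, fixed: a block 50 x 50 mm on a 70 x 70 x 8 mm foot, 78 mm high in all, with one vertical hole in its centre, 9 mm wide and 68 mm deep, 1 mm chamfer. Origin: centre of its underside, so the hole is on its z axis. Yaw varies by up to 0.4 rad.
- adjuster_grip (a point): Middle of the handle of the adjusting tool (a thin screwdriver with a pale handle, 128 mm long, about 0.05 kg), standing upright in the stand's hole with the handle's lower end resting on the stand's top. Handle 60 mm long and about 10 mm wide, square to the stand's x and y; it reaches from 30 mm below to 30 mm above this point, which stands 108 mm above the bench. The point's y axis points along the tool from blade to handle (up); its x axis is the stand's x.
- adjuster_tip (a point): Tip of the adjusting tool's blade, on the tool's axis, 98 mm from the middle of the handle. The blade is 4 mm wide, 68 mm long.
- spare_knob_mid (a point): Centre of a loose pale radio knob, 32 mm wide, 15 mm high: a bystander.
- spare_transformer_mid (a point): Centre of a loose small transformer, 47 x 54 x 45 mm: a bystander.
- spare_box_mid (a point): Centre of a loose small carton, 45 x 65 x 20 mm: a bystander.
Not all that is in view belongs to the job. Of the things shaped like the stand, the wooden one is meant.

How it is judged (in metres and radians):
On the way, in this order (a step that is already met when the one before it is completed fails the run):
1. the shutter is fully open (value of joint shutter above 0.036 m), for 0.2 s.
2. the reset button is held all the way down by the tip of the adjusting tool (value of joint reset_button above 0.004 m and distance between adjuster_tip and reset_top below 0.007 m), for 0.1 s.
At the end, for the whole second after the job is handed in: The adjusting tool stands upright (within 0.1 rad) in the hole of its stand, blade down and home to within 5 mm, its handle within 6 mm of the hole's axis; the shutter is open (at least 36 of 40 mm) and both buttons are up (x of adjuster_grip in the frame of stand between -0.006 and 0.006 m and y of adjuster_grip in the frame of stand between -0.006 and 0.006 m and z of adjuster_grip in the frame of stand below 0.113 m and z of adjuster_tip in the frame of stand below 0.016 m and angle between adjuster_grip's own y axis and vertical below 0.1 rad and value of joint shutter above 0.036 m and value of joint each of reset_button, other_button below 0.001 m); the robot touches nothing.
It fails at once if the other button is pressed (value of joint other_button above 0.002 m).
It fails at once if a loose bystander is shifted by more than 25 mm (distance of any of spare_knob_mid, spare_transformer_mid, spare_box_mid from where it was at the start of the episode above 0.025 m).
It also fails if it takes over 54 s, if anything falls off the work surface, if the arm or the gripper's body presses on something with over 40 N, if the wrist force passes 120 N, or if a joint passes its speed limit or range.

## Working session

There is one attempt and no reset: what is moved stays moved. The work goes in short steps, Python scripts to look and compute and a tool call to move; the robot and the scene stay as the last step left them, time stands still between calls to the robot, and variables do not carry over. Pictures are saved under pics/ and viewed, at most 10 in all, crops included, and the job is handed in when it is done.

Besides the shell and the picture viewer there is one more tool, called after "Call:" as a command line: name --argument value ..., lists and objects as JSON in quotes. drive_tool: Moves the arm, as the interface text tells. Its arguments: {"type":"object","properties":{"motion":{"type":"array","items":{"type":"array"}},"gripper":{"type":"number"}},"required":["motion"]}

```bash
mkdir -p pics; ls
python3 - <<'E'
from rig import *
import cv2
for n in("side","top"):
    print(n,camera_info(n)); cv2.imwrite(f"pics/{n}0.png",capture(n)[:,:,::-1])
print(read_state())
E
```

```text
pics
side {'fovy': 49.31562130646326, 'cx': 323.57270384251535, 'cy': 199.4764623058452, 'k1': -0.03022509206778319, 'xyz': array([ 0.49912743, -0.95351426,  0.53471876]), 'orientation': array([[ 0.99905494, -0.03622695,  0.02401743],
       [-0.03918225, -0.51144665,  0.85842127],
       [-0.01881435, -0.85855107, -0.51238275]])}
top {'fovy': 46.33890710792355, 'cx': 318.10153216698666, 'cy': 192.43076411985442, 'k1': 0.047332788308357264, 'xyz': array([ 0.3770806 , -0.23422512,  1.09567623]), 'orientation': array([[ 6.31998474e-03, -9.91502809e-01,  1.29931661e-01],
       [-9.99979998e-01, -6.29852232e-03,  5.76116382e-04],
       [ 2.47156456e-04, -1.29932703e-01, -9.91522784e-01]])}
{'time_s': 0.1, 'joint_positions': array([-7.90970394e+01,  3.02737799e+01,  8.21487508e+01, -1.04480294e-03,
        6.76876084e+01, -1.02269869e+01]), 'qvel': array([-0.01131005, -0.16178791, -0.18635933,  0.01662611,  0.01243292,
        0.13260402]), 'tau': array([-9.74832365e-04, -4.40987313e+01, -1.77150553e+01,  6.33908459e-02,
        5.34034241e-02, -3.79337462e-05]), 'position': array([ 0.22520402, -0.5823221 ,  0.2216696 ]), 'tcp_rot': array([[ 9.32762803e-01,  3.60490511e-01, -3.80158972e-04],
       [ 3.60490565e-01, -9.32760956e-01,  1.88439840e-03],
       [ 3.24710294e-04, -1.89474045e-03, -9.99998152e-01]]), 'force': array([-0.86357718, -0.20871096, -0.04103971]), 'moment': array([-0.03399471, -0.03832849,  0.01605213]), 'grasp_force': 0.0, 'opening': 0.99921561026848}
```

View pics/side0.png

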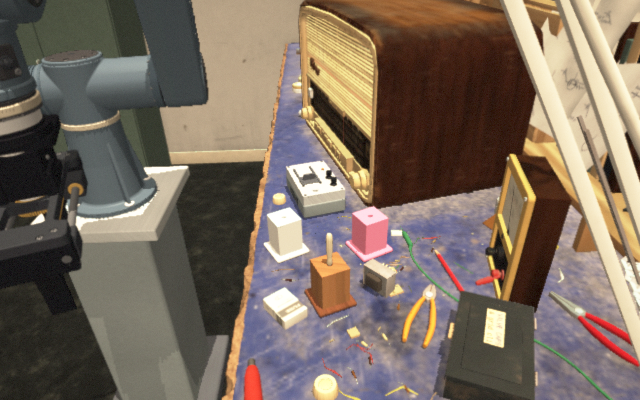

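View pics/top0.png

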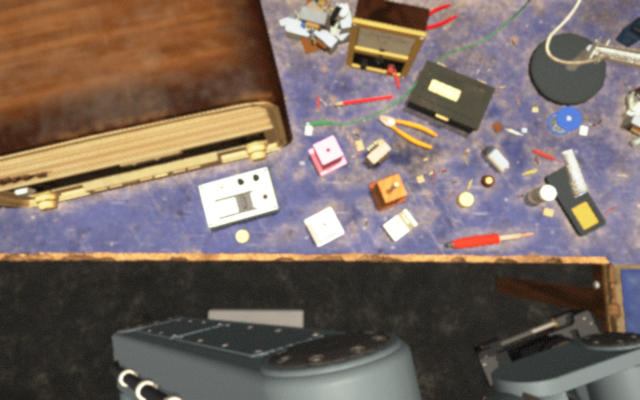

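The side view shows the supply at about (315,188), the wooden stand at (330,285) with its handle top at (329,236), and white and pink decoys. In the top view the supply is at (238,198) and the stand at (388,190). I'll enlarge both.

Run:
```python
import cv2
t=cv2.imread("pics/top0.png")[150:250,190:290]; cv2.imwrite("pics/t1.png",cv2.resize(t,None,fx=6,fy=6,interpolation=cv2.INTER_CUBIC))
a=cv2.imread("pics/top0.png")[160:220,360:420]; b=cv2.imread("pics/side0.png")[155:215,280:350];c=cv2.imread("pics/side0.png")[225:315,295:365]
import numpy as np
f=lambda i,s:cv2.resize(i,None,fx=s,fy=s,interpolation=cv2.INTER_CUBIC)
im=np.zeros((600,790,3),np.uint8)
A=f(a,5);im[:300,:300]=A; B=f(b,5);im[300:600,:350]=B; C=f(c,6);im[:540,360:780]=C
cv2.imwrite("pics/m1.png",im)
```

```text
(no output)
```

View pics/t1.png

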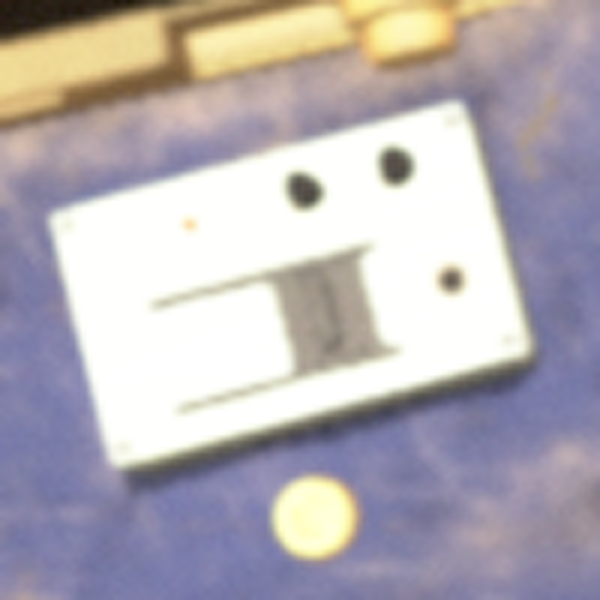

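View pics/m1.png

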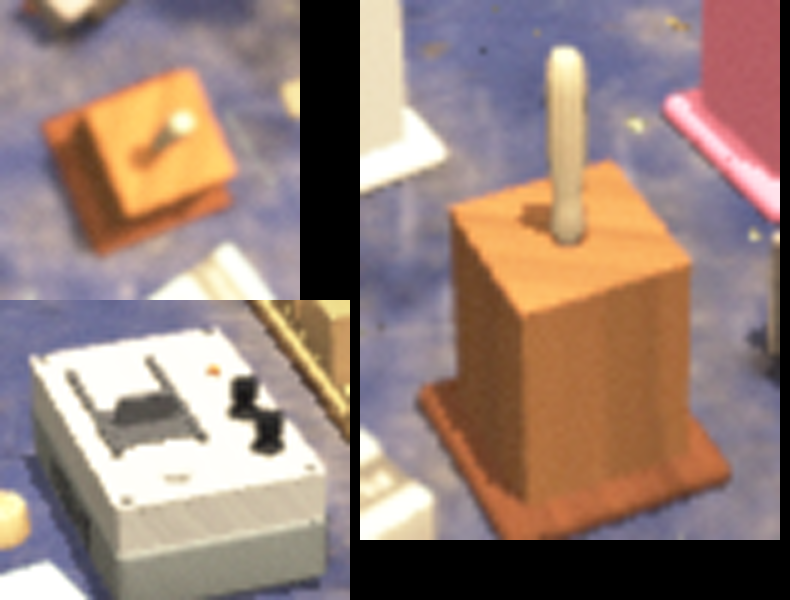

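Top crop (6x): panel corners at (50,213), (465,100), (533,355) and (115,468), the other recess at (451,280), and the tab at about (328,310). The stand's top-face corners and the handle top are clear in both views. Next I fit the poses from these.

```bash
cat > h.py <<'E'
import numpy as np
from rig import camera_info
from scipy.optimize import least_squares, brentq
def ray(n,uv):
    c=camera_info(n); f=200/np.tan(np.radians(c["fovy"]/2))
    d=np.array([(uv[0]-c["cx"])/f,(uv[1]-c["cy"])/f]); rd=np.hypot(*d)
    r=brentq(lambda r:r*(1+c["k1"]*r*r)-rd,0,2) if rd>1e-9 else 0
    d=d*(r/rd if rd>1e-9 else 1); return c["xyz"],c["orientation"]@np.array([*d,1])
def at_z(n,uv,z):
    o,d=ray(n,uv); return (o+d*(z-o[2])/d[2])[:2]
def crop(p,s,off): return (np.array(p,float)+.5)/s-.5+np.array(off)
def rect(P,hx,hy,order):  # fit x,y,yaw of rectangle with corners in sign order
    L=np.array(order)*[hx,hy]
    def res(q):
        c,s=np.cos(q[2]),np.sin(q[2]); return (L@np.array([[c,s],[-s,c]])+q[:2]-P).ravel()
    r=least_squares(res,[*P.mean(0),0]); return r.x,np.abs(r.fun).max()
E
python3 - <<'E'
from h import *
T=[at_z("top",crop(p,6,(190,150)),.06) for p in [(50,213),(465,100),(533,355),(115,468)]]
o=[(1,1),(1,-1),(-1,-1),(-1,1)]
print("supply top",rect(np.array(T),.05,.08,o))
S=[at_z("side",crop(p,5,(280,155)),.06) for p in [(32,57),(215,30),(325,170),(118,205)]]
q2=rect(np.array(S),.05,.08,[(-1,1),(1,1),(1,-1),(-1,-1)]);print("supply side",q2)
q=rect(np.array(T),.05,.08,o)[0]
def loc(p,q):
    c,s=np.cos(q[2]),np.sin(q[2]); return np.array([[c,s],[-s,c]])@(p-q[:2])*1000
print("other hole local",loc(at_z("top",crop((451,280),6,(190,150)),.06),q))
for p in [(275,270),(297,372),(360,250),(385,350)]: print("plate",loc(at_z("top",crop(p,6,(190,150)),.064),q))
print("tab",loc(at_z("top",crop((325,312),6,(190,150)),.078),q), loc(at_z("side",crop((146,98),5,(280,155)),.078),q2))
print("stand top",rect(np.array([at_z("top",crop(p,5,(360,160)),.078) for p in [(77,119),(193,68),(237,166),(128,218)]]),.025,.025,o))
print("stand side",rect(np.array([at_z("side",crop((p[0]-360,p[1]),6,(295,225)),.078) for p in [(450,208),(613,160),(692,262),(525,317)]]),.025,.025,[(-1,1),(1,1),(1,-1),(-1,-1)]))
print("handle",at_z("top",crop((183,122),5,(360,160)),.138),at_z("side",crop((206,53),6,(295,225)),.138))
for n,p in [("knob",(242,236.5)),("transf",(377,151)),("box",(399,225))]:print(n,at_z("top",p,.02))
print("radio knob",at_z("top",(258,150),.05),"radio front left",at_z("top",(200,160),.0))
E
```

```text
supply top (array([ 0.50194294, -0.0555097 ,  0.27654832]), np.float64(0.0010226446691806723))
supply side (array([ 0.50247203, -0.05333843,  0.27611302]), np.float64(0.005674224565422756))
other hole local [-14.69646871 -57.29113007]
plate [5.69328911 4.16116232]
plate [-33.21775185   5.63320214]
plate [  4.55073374 -27.96106281]
plate [-33.98688858 -27.5857761 ]Traceback (most recent call last):
  File "<stdin>", line 12, in <module>
  File "<stdin>", line 9, in loc
IndexError: tuple index out of range
```

Run:
```python
from h import *
o=[(1,1),(1,-1),(-1,-1),(-1,1)]
q=np.array([.5022,-.0549,.2765])
def loc(p,q=q):
    c,s=np.cos(q[2]),np.sin(q[2]); return np.array([[c,s],[-s,c]])@(p-q[:2])*1000
print("tab",loc(at_z("top",crop((325,312),6,(190,150)),.078)), loc(at_z("side",crop((146,98),5,(280,155)),.078)))
print("stand top",rect(np.array([at_z("top",crop(p,5,(360,160)),.078) for p in [(77,119),(193,68),(237,166),(128,218)]]),.025,.025,o))
print("stand side",rect(np.array([at_z("side",crop((p[0]-360,p[1]),6,(295,225)),.078) for p in [(450,208),(613,160),(692,262),(525,317)]]),.025,.025,[(-1,1),(1,1),(1,-1),(-1,-1)]))
print("handle",at_z("top",crop((183,122),5,(360,160)),.138),at_z("side",crop((206,53),6,(295,225)),.138))
for n,p in [("knob",(242,236.5)),("transf",(377,151)),("box",(399,225)),("whitedecoy",(322,228)),("pink",(327,155))]:print(n,at_z("top",p,.02))
print("radio knob",at_z("top",(258,150),.05),"radio front left",at_z("top",(200,160),.0))
```

```text
tab [-16.91582717 -12.02745136] [-15.58369148 -15.55391059]
stand top (array([ 0.5210191 , -0.39444601,  0.43549534]), np.float64(0.003414439094419963))
stand side (array([ 0.52230302, -0.39465866,  0.38858256]), np.float64(0.00037513708430036985))
handle [ 0.52119559 -0.39514154] [ 0.52202746 -0.39346858]
knob [ 0.41518697 -0.06003075]
transf [ 0.61695018 -0.37116316]
box [ 0.44377678 -0.41988178]
whitedecoy [ 0.43566474 -0.24307924]
pink [ 0.60670914 -0.25391005]
radio knob [ 0.61085288 -0.09590472] radio front left [0.59666844 0.04779295]
```

Call:
drive_tool --motion '[[[0, 0, 0], [0, 0, 0.092]], [[33, -32.4, 0], [0, 0, 0]], [[33, -32.4, 0], [0, 0, 0]], [[33, -32.4, 0], [0, 0, 0]], [[33, -32.4, 0], [0, 0, 0]]]' --gripper 0

```text
time_s: 0.6
position: [0.3173, -0.4204, 0.2221]
tcp_rot: [[0.962, 0.272, -0.0], [0.272, -0.962, 0.001], [0.0, -0.001, -1.0]]
force: [0.0, -0.4, 0.8]
opening: 0.631
grasp_force: 0.0
```

Call:
drive_tool --motion '[[[33, -32.4, 0], [0, 0, 0]], [[33, -32.4, 0], [0, 0, 0]], [[33, -32.4, 0], [0, 0, 0]], [[33, -32.4, 0], [0, 0, 0]], [[33, -32.4, 0], [0, 0, 0]]]'

```text
time_s: 1.1
position: [0.4318, -0.2194, 0.2224]
tcp_rot: [[0.962, 0.273, -0.0], [0.273, -0.962, 0.0], [-0.0, -0.0, -1.0]]
force: [-0.9, -1.0, -0.1]
opening: 0.177
grasp_force: 0.0
```

Call:
drive_tool --motion '[[[33, -32.4, 0], [0, 0, 0]], [[33, -32.4, 0], [0, 0, 0]], [[33, -32.4, 0], [0, 0, 0]], [[0, 0, 40], [0, 0, 0]], [[0, 0, 40], [0, 0, 0]]]'

```text
time_s: 1.6
position: [0.5018, -0.0993, 0.1427]
tcp_rot: [[0.961, 0.277, 0.004], [0.277, -0.961, -0.002], [0.003, 0.003, -1.0]]
force: [-0.1, -1.1, -0.6]
opening: 0.001
grasp_force: 0.0
```

Call:
drive_tool --motion '[[[-2.5, 0, 30], [0, 0, 0]], [[0, 0, 30], [0, 0, 0]], [[0, 0, 10], [0, 0, 0]], [[0, 0, 4], [0, 0, 0]], [[0, 0, 0], [0, 0, 0]]]'

```text
time_s: 2.1
position: [0.498, -0.1016, 0.0688]
tcp_rot: [[0.962, 0.273, 0.0], [0.273, -0.962, -0.0], [0.0, 0.0, -1.0]]
force: [0.3, 0.3, 0.5]
opening: 0.001
grasp_force: 0.0
```

Run:
```python
from rig import *
import cv2,numpy as np
print(read_state()["position"])
a=cv2.resize(capture("top")[140:240,190:290,::-1],None,fx=4,fy=4,interpolation=2)
b=cv2.resize(capture("side")[140:240,260:360,::-1],None,fx=4,fy=4,interpolation=2)
cv2.imwrite("pics/c1.png",np.hstack([a,b]))
```

```text
[ 0.49798009 -0.10162131  0.06878483]
```

View pics/c1.png

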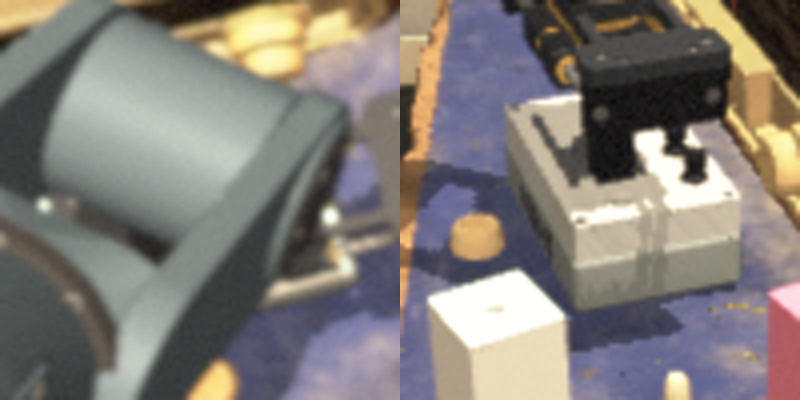

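The side view shows the shut fingers over the panel in front of the tab, clear of the posts. Pushing along supply +y now.

Call:
drive_tool --motion '[[[0, -8, 0], [0, 0, 0]], [[0, -5, 0], [0, 0, 0]], [[0, -5, 0], [0, 0, 0]], [[0, -5, 0], [0, 0, 0]], [[0, -5, 0], [0, 0, 0]]]'

```text
time_s: 2.7
position: [0.4902, -0.0744, 0.0689]
tcp_rot: [[0.962, 0.274, 0.001], [0.274, -0.962, -0.001], [0.001, 0.001, -1.0]]
force: [-0.5, -1.2, 0.5]
opening: 0.006
grasp_force: 0.9
```

Call:
drive_tool --motion '[[[0, -5, 0], [0, 0, 0]], [[0, -5, 0], [0, 0, 0]], [[0, -5, 0], [0, 0, 0]], [[0, -3, 0], [0, 0, 0]], [[0, 0, 0], [0, 0, 0]]]'

```text
time_s: 3.2
position: [0.4847, -0.0565, 0.0685]
tcp_rot: [[0.962, 0.273, -0.001], [0.273, -0.962, 0.001], [-0.0, -0.001, -1.0]]
force: [-0.1, 0.4, 0.2]
opening: 0.005
grasp_force: 0.1
```

Call:
drive_tool --motion '[[[0, -2, 0], [0, 0, 0]], [[0, -1, 0], [0, 0, 0]], [[0, 0, 0], [0, 0, 0]]]'

```text
time_s: 3.5
position: [0.484, -0.0541, 0.0685]
tcp_rot: [[0.962, 0.273, -0.0], [0.273, -0.962, 0.0], [-0.0, -0.0, -1.0]]
force: [-0.7, 0.0, 0.5]
opening: 0.006
grasp_force: 0.3
```

Call:
drive_tool --motion '[[[0, -1, 0], [0, 0, 0]], [[0, -1, 0], [0, 0, 0]], [[0, -0.5, 0], [0, 0, 0]], [[0, 0, 0], [0, 0, 0]]]'

```text
time_s: 3.9
position: [0.4833, -0.0518, 0.0685]
tcp_rot: [[0.962, 0.273, -0.0], [0.273, -0.962, 0.0], [-0.0, -0.0, -1.0]]
force: [-0.6, -0.7, -0.8]
opening: 0.006
grasp_force: 0.6
```

Call:
drive_tool --motion '[[[0, -1, 0], [0, 0, 0]], [[0, -0.5, 0], [0, 0, 0]], [[0, 0, 0], [0, 0, 0]]]'

```text
time_s: 4.2
position: [0.483, -0.0503, 0.0685]
tcp_rot: [[0.962, 0.273, -0.0], [0.273, -0.962, 0.0], [-0.0, -0.0, -1.0]]
force: [-0.6, -2.4, -0.6]
opening: 0.005
grasp_force: 0.5
```

Call:
drive_tool --motion '[[[0, -1, 0], [0, 0, 0]], [[0, -1, 0], [0, 0, 0]], [[0, 0, 0], [0, 0, 0]]]'

```text
time_s: 4.5
position: [0.4825, -0.0483, 0.0686]
tcp_rot: [[0.962, 0.273, -0.0], [0.273, -0.962, 0.0], [-0.0, -0.0, -1.0]]
force: [-0.4, -0.4, 0.3]
opening: 0.0
grasp_force: 0.5
```

Call:
drive_tool --motion '[[[0, -1, 0], [0, 0, 0]], [[0, 0, 0], [0, 0, 0]]]'

```text
time_s: 4.7
position: [0.4823, -0.0474, 0.0686]
tcp_rot: [[0.962, 0.273, 0.0], [0.273, -0.962, 0.0], [0.0, -0.0, -1.0]]
force: [-0.5, -1.3, -0.2]
opening: 0.005
grasp_force: 0.5
```

Call:
drive_tool --motion '[[[0, -1, 0], [0, 0, 0]], [[0, -1, 0], [0, 0, 0]], [[0, 0, 0], [0, 0, 0]]]'

```text
time_s: 5.0
position: [0.4818, -0.0456, 0.0686]
tcp_rot: [[0.962, 0.274, 0.0], [0.274, -0.962, -0.0], [0.0, 0.0, -1.0]]
force: [-0.8, -2.6, -0.8]
opening: 0.008
grasp_force: 1.0
```

Call:
drive_tool --motion '[[[0, -1, 0], [0, 0, 0]], [[0, -1, 0], [0, 0, 0]], [[0, 0, 0], [0, 0, 0]]]'

```text
time_s: 5.3
position: [0.4819, -0.0455, 0.0686]
tcp_rot: [[0.961, 0.275, 0.001], [0.275, -0.961, -0.003], [0.0, 0.003, -1.0]]
force: [-0.5, -9.0, -1.4]
opening: 0.002
grasp_force: 4.2
```

The shutter is at its stop: 9 N with no further motion. Backing off, then going to the stand.

Call:
drive_tool --motion '[[[0, 6, 0], [0, 0, 0]], [[0, 0, -40], [0, 0, 0]], [[0, 0, -45], [0, 0, 0]], [[0, 0, -45], [0, 0, 0]], [[0, 0, -25], [0, 0, -0.113]]]' --gripper 0

```text
time_s: 5.8
position: [0.4842, -0.0493, 0.227]
tcp_rot: [[0.924, 0.382, 0.005], [0.382, -0.924, -0.0], [0.004, 0.002, -1.0]]
force: [0.5, 0.4, -0.1]
opening: 0.005
grasp_force: 0.0
```

Call:
drive_tool --motion '[[[-12, 42, 0], [0, 0, 0]], [[-12, 42, 0], [0, 0, 0]], [[-12, 42, 0], [0, 0, 0]], [[-12, 42, 0], [0, 0, 0]], [[-12, 42, 0], [0, 0, 0]]]' --gripper 0.5

```text
time_s: 6.3
position: [0.5071, -0.2675, 0.2235]
tcp_rot: [[0.925, 0.38, 0.0], [0.38, -0.925, 0.002], [0.001, -0.001, -1.0]]
force: [1.1, 0.1, 0.4]
opening: 0.371
grasp_force: 0.0
```

Call:
drive_tool --motion '[[[-12, 42, 0], [0, 0, 0]], [[-12, 42, 0], [0, 0, 0]], [[-12, 36, 0], [0, 0, 0]], [[0, 0, 0], [0, 0, 0]]]'

```text
time_s: 6.7
position: [0.5196, -0.3965, 0.2231]
tcp_rot: [[0.927, 0.376, 0.002], [0.376, -0.927, -0.003], [0.001, 0.003, -1.0]]
force: [0.0, 0.5, -1.0]
opening: 0.498
grasp_force: 0.0
```

Run:
```python
from rig import *
import cv2,numpy as np
print(read_state()["position"],read_state()["tcp_rot"])
A=capture("top");B=capture("side")
cv2.imwrite("pics/topA.png",A[:,:,::-1]);cv2.imwrite("pics/sideA.png",B[:,:,::-1])
f=lambda i,s:cv2.resize(i[:,:,::-1],None,fx=s,fy=s,interpolation=2)
im=np.zeros((600,800,3),np.uint8)
im[:,:400]=0
a=f(A[165:235,195:285],5);im[:350,:450]=a   # offset 195,165
b=f(B[150:350,270:357],3);im[:600,450:711]=b
b=f(B[158:208,282:352],6)[:250,:440];im[350:600,:440]=b
cv2.imwrite("pics/c2.png",im)
```

```text
[ 0.51964671 -0.39645344  0.2231362 ] [[ 0.9267472   0.37567954  0.00212391]
 [ 0.37568416 -0.92674431 -0.00252818]
 [ 0.00101853  0.0031409  -0.99999455]]Traceback (most recent call last):
  File "<stdin>", line 11, in <module>
ValueError: could not broadcast input array from shape (250,420,3) into shape (250,440,3)
```

Run:
```python
import cv2,numpy as np
A=cv2.imread("pics/topA.png");B=cv2.imread("pics/sideA.png")
f=lambda i,s:cv2.resize(i,None,fx=s,fy=s,interpolation=2)
im=np.zeros((600,800,3),np.uint8)
im[:350,:450]=f(A[165:235,195:285],5)
im[:600,450:711]=f(B[150:350,270:357],3)
im[350:600,:420]=f(B[158:208,282:352],6)[:250]
cv2.imwrite("pics/c2.png",im)
```

```text
(no output)
```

View pics/c2.png

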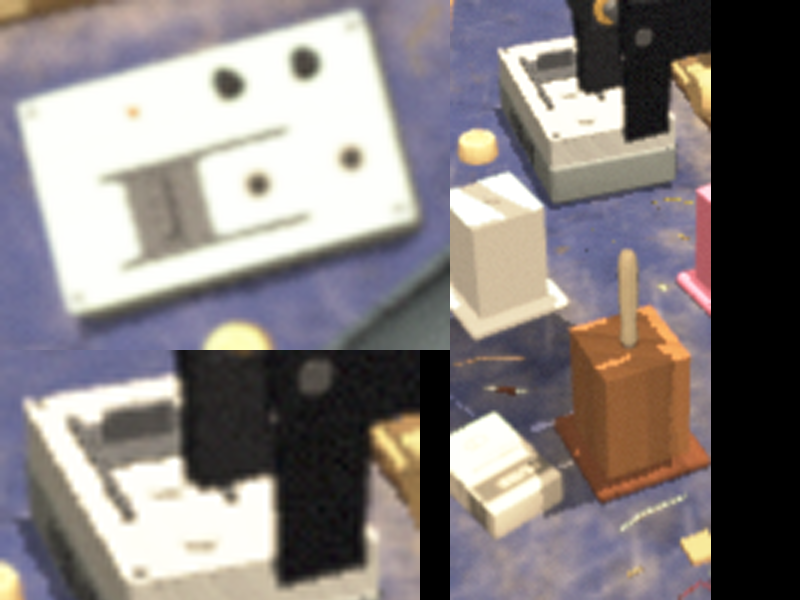

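Top crop (5x): the shutter is fully open, the reset recess is uncovered at (258,184) and the other recess is at (351,158). In the side crop (6x) the recesses are at about (170,143) and (200,196).

Run:
```python
from h import *
for n,p,s,o in [("top",(258,184),5,(195,165)),("top",(351,158),5,(195,165)),("side",(170,143),6,(282,158)),("side",(200,196),6,(282,158))]:
    print(n,at_z(n,crop(p,s,o),.06),at_z(n,crop(p,s,o),.05))
q=np.array([.5022,-.0549,.2765]);c,s=np.cos(q[2]),np.sin(q[2])
print(q[:2]+np.array([[c,-s],[s,c]])@[-.015,-.0143])
# knob of side crop: handle top
print(at_z("side",crop((627-450,250),3,(270,150)),.138))
```

```text
top [ 0.49163694 -0.07363471] [ 0.49274304 -0.07208413]
top [ 0.50356056 -0.11474569] [ 0.50478179 -0.11359205]
side [ 0.4933473  -0.07540432] [ 0.49322555 -0.05690684]
side [ 0.50387133 -0.11714769] [ 0.50397126 -0.09952954]
[ 0.49167351 -0.07275169]
[ 0.52169103 -0.39231207]
```

Call:
drive_tool --motion '[[[3, -1, 30], [0, 0, 0]], [[0, 0, 30], [0, 0, 0]], [[0, 0, 0], [0, 0, 0]], [[0, 0, 0], [0, 0, 0]]]'

```text
time_s: 7.2
position: [0.5218, -0.3874, 0.1635]
tcp_rot: [[0.924, 0.381, -0.001], [0.381, -0.924, 0.002], [-0.0, -0.002, -1.0]]
force: [-0.1, -0.8, 0.8]
opening: 0.501
grasp_force: 0.0
```

Call:
drive_tool --motion '[[[-2.5, 6.5, 0], [0, 0, 0]], [[0, 0, 30], [0, 0, 0]], [[0, 0, 30], [0, 0, 0]], [[0, 0, 12], [0, 0, 0]], [[0, 0, 0], [0, 0, 0]]]'

```text
time_s: 7.7
position: [0.5216, -0.3958, 0.0908]
tcp_rot: [[0.925, 0.38, -0.001], [0.38, -0.925, 0.002], [-0.001, -0.002, -1.0]]
force: [0.5, 0.4, -0.1]
opening: 0.499
grasp_force: 0.0
```

Call:
drive_tool --motion '[[[0, 0, 0], [0, 0, 0]], [[0, 0, 0], [0, 0, 0]], [[0, 0, 0], [0, 0, 0]], [[0, 0, 0], [0, 0, 0]], [[0, 0, 0], [0, 0, 0]]]' --gripper 0

```text
time_s: 8.2
position: [0.5221, -0.3962, 0.0921]
tcp_rot: [[0.925, 0.38, 0.0], [0.38, -0.925, -0.0], [0.0, 0.001, -1.0]]
force: [0.1, -0.2, 0.3]
opening: 0.132
grasp_force: 0.0
```

Call:
drive_tool --motion '[[[0, 0, 0], [0, 0, 0]], [[0, 0, 0], [0, 0, 0]], [[0, 0, 0], [0, 0, 0]]]'

```text
time_s: 8.5
position: [0.5221, -0.3961, 0.0921]
tcp_rot: [[0.925, 0.38, 0.0], [0.38, -0.925, -0.0], [0.0, 0.0, -1.0]]
force: [-0.9, 2.0, 5.3]
opening: 0.116
grasp_force: 30.0
```

Call:
drive_tool --motion '[[[0, 0, -15], [0, 0, 0]], [[0, 0, -25], [0, 0, 0]], [[0, 0, -30], [0, 0, 0]], [[0, 0, -30], [0, 0, 0]], [[0, 0, -25], [0, 0, 0]]]'

```text
time_s: 9.0
position: [0.5223, -0.3964, 0.2189]
tcp_rot: [[0.925, 0.38, 0.001], [0.38, -0.925, -0.001], [0.001, 0.002, -1.0]]
force: [0.5, 0.2, -0.9]
opening: 0.116
grasp_force: 30.0
```

Call:
drive_tool --motion '[[[0, 0, 0], [0, 0, 0]], [[0, 0, 0], [0, 0, 0]]]'

```text
time_s: 9.2
position: [0.5219, -0.3961, 0.2171]
tcp_rot: [[0.925, 0.38, 0.001], [0.38, -0.925, -0.001], [0.0, 0.001, -1.0]]
force: [-0.3, 0.8, -1.0]
opening: 0.123
grasp_force: 30.0
```

Run:
```python
from rig import *
import cv2,numpy as np
print(read_state()["position"],read_state()["force"])
B=capture("side")
cv2.imwrite("pics/sideB.png",B[:,:,::-1])
cv2.imwrite("pics/c3.png",cv2.resize(B[170:310,260:400,::-1],None,fx=4,fy=4,interpolation=2))
```

```text
[ 0.52194717 -0.39609133  0.21707591] [-0.27190311  0.80129001 -1.0387742 ]
```

View pics/c3.png

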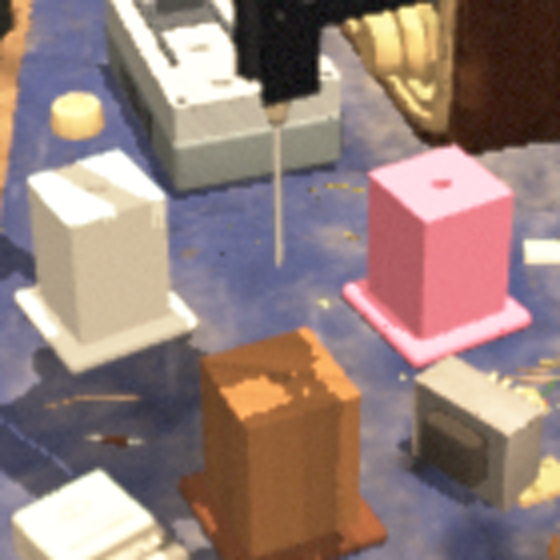

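The tool is out and hanging vertical; its tip is at crop (279,265) and the handle's lower end at (277,120). Checking where the tip is relative to the TCP.

Run:
```python
from h import *
for p,z in [((279,265),.135),((277,118),.203)]: print(at_z("side",crop(p,4,(260,170)),z))
```

```text
[ 0.52258784 -0.39593668]
[ 0.52258824 -0.39730704]
```

Call:
drive_tool --motion '[[[12, -39, 0], [0, 0, 0]], [[12, -39, 0], [0, 0, 0]], [[12, -39, 0], [0, 0, 0]], [[12, -39, 0], [0, 0, 0]], [[12, -39, 0], [0, 0, 0]]]'

```text
time_s: 9.75
position: [0.5019, -0.1907, 0.2147]
tcp_rot: [[0.925, 0.379, -0.003], [0.379, -0.925, 0.002], [-0.002, -0.003, -1.0]]
force: [0.3, 0.5, -0.5]
opening: 0.122
grasp_force: 30.0
```

Call:
drive_tool --motion '[[[12, -39, 0], [0, 0, 0]], [[12, -39, 0], [0, 0, 0]], [[11, -36.5, 0], [0, 0, 0]], [[0, 0, 0], [0, 0, 0]], [[0, 0, 0], [0, 0, 0]]]'

```text
time_s: 10.25
position: [0.4915, -0.0728, 0.2154]
tcp_rot: [[0.924, 0.382, -0.002], [0.382, -0.924, 0.0], [-0.002, -0.001, -1.0]]
force: [1.1, -0.1, -0.3]
opening: 0.118
grasp_force: 30.0
```

Call:
drive_tool --motion '[[[0.3, 1, 25], [0, 0, 0]], [[0, 0, 25], [0, 0, 0]], [[0, 0, 10], [0, 0, 0]], [[0, 0, 0], [0, 0, 0]], [[0, 0, 0], [0, 0, 0]]]'

```text
time_s: 10.75
position: [0.4934, -0.0754, 0.1567]
tcp_rot: [[0.925, 0.379, 0.0], [0.379, -0.925, -0.0], [0.0, 0.0, -1.0]]
force: [0.9, 0.4, 0.7]
opening: 0.117
grasp_force: 30.0
```

Run:
```python
from rig import *
import cv2,numpy as np
print(read_state()["position"],read_state()["force"])
B=capture("side")
cv2.imwrite("pics/sideC.png",B[:,:,::-1])
cv2.imwrite("pics/c4.png",cv2.resize(B[150:220,280:350,::-1],None,fx=8,fy=8,interpolation=2))
```

```text
[ 0.49339958 -0.07541458  0.15667204] [0.86688259 0.38732775 0.67397758]
```

View pics/c4.png

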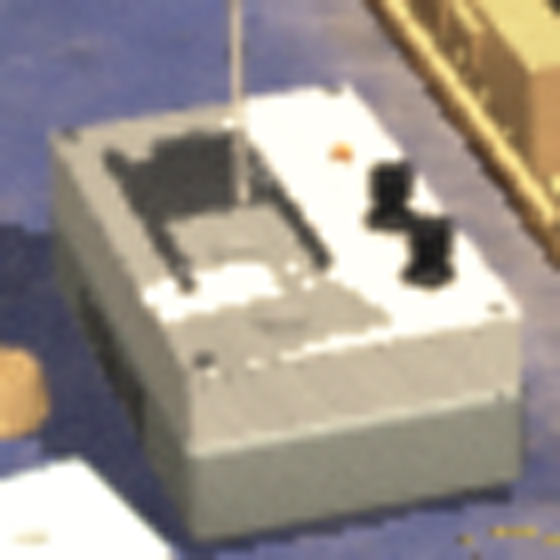

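The tip is at crop (242,207), above the reset recess at about (240,248). The other recess is at (285,320).

Run:
```python
from h import *
for p,z in [((242,207),.0747),((240,248),.06),((285,320),.06)]: print(at_z("side",crop(p,8,(280,150)),z))
```

```text
[ 0.49363879 -0.07402955]
[ 0.49258489 -0.07122503]
[ 0.50453801 -0.11411213]
```

Call:
drive_tool --motion '[[[-0.3, -2.5, 0], [0, 0, 0]], [[0, 0, 6], [0, 0, 0]], [[0, 0, 6], [0, 0, 0]], [[0, 0, 6], [0, 0, 0]], [[0, 0, 3], [0, 0, 0]]]'

```text
time_s: 11.3
position: [0.4913, -0.0721, 0.1348]
tcp_rot: [[0.925, 0.38, -0.001], [0.38, -0.925, 0.0], [-0.001, -0.001, -1.0]]
force: [-1.3, 0.0, -0.6]
opening: 0.117
grasp_force: 30.0
```

Call:
drive_tool --motion '[[[0, 0, 0], [0, 0, 0]], [[0, 0, 0], [0, 0, 0]]]'

```text
time_s: 11.5
position: [0.4917, -0.0723, 0.1354]
tcp_rot: [[0.925, 0.38, -0.0], [0.38, -0.925, 0.0], [-0.0, -0.0, -1.0]]
force: [-1.0, -0.1, -0.7]
opening: 0.118
grasp_force: 30.0
```

Tip at 53 mm, inside the recess with no contact force. Pressing.

Call:
drive_tool --motion '[[[0, 0, 3], [0, 0, 0]], [[0, 0, 2], [0, 0, 0]], [[0, 0, 2], [0, 0, 0]], [[0, 0, 1], [0, 0, 0]], [[0, 0, 0], [0, 0, 0]]]'

```text
time_s: 12.0
position: [0.4921, -0.0725, 0.1277]
tcp_rot: [[0.925, 0.38, 0.001], [0.38, -0.925, -0.0], [0.001, 0.001, -1.0]]
force: [-0.2, 0.7, 2.2]
opening: 0.115
grasp_force: 30.0
```

Call:
drive_tool --motion '[[[0, 0, 1], [0, 0, 0]], [[0, 0, 0.5], [0, 0, 0]], [[0, 0, 0], [0, 0, 0]], [[0, 0, 0], [0, 0, 0]]]'

```text
time_s: 12.4
position: [0.4921, -0.0725, 0.1266]
tcp_rot: [[0.925, 0.38, 0.001], [0.38, -0.925, -0.0], [0.001, 0.001, -1.0]]
force: [-0.6, -0.4, 5.5]
opening: 0.122
grasp_force: 30.0
```

Call:
drive_tool --motion '[[[0, 0, 1], [0, 0, 0]], [[0, 0, 1], [0, 0, 0]], [[0, 0, 0], [0, 0, 0]], [[0, 0, 0], [0, 0, 0]]]'

```text
time_s: 12.8
position: [0.4923, -0.0725, 0.1256]
tcp_rot: [[0.925, 0.38, 0.002], [0.38, -0.925, -0.001], [0.001, 0.001, -1.0]]
force: [-2.0, 1.4, 14.1]
opening: 0.119
grasp_force: 30.0
```

The button is bottomed: 14 N at tip height of about 44 mm, against a 45 mm stop. Withdrawing and returning.

Call:
drive_tool --motion '[[[0, 0, -10], [0, 0, 0]], [[0, 0, -20], [0, 0, 0]], [[0, 0, -30], [0, 0, 0]], [[0, 0, -30], [0, 0, 0]], [[-12, 39, 0], [0, 0, 0]]]'

```text
time_s: 13.3
position: [0.4962, -0.1102, 0.2174]
tcp_rot: [[0.923, 0.385, 0.004], [0.385, -0.923, -0.0], [0.004, 0.002, -1.0]]
force: [1.5, 0.1, -0.9]
opening: 0.118
grasp_force: 30.0
```

Call:
drive_tool --motion '[[[-12, 39, 0], [0, 0, 0]], [[-12, 39, 0], [0, 0, 0]], [[-12, 39, 0], [0, 0, 0]], [[-12, 39, 0], [0, 0, 0]], [[-12, 39, 0], [0, 0, 0]]]'

```text
time_s: 13.8
position: [0.5134, -0.3173, 0.2135]
tcp_rot: [[0.925, 0.38, -0.001], [0.38, -0.925, 0.001], [-0.001, -0.002, -1.0]]
force: [1.2, -0.0, -0.9]
opening: 0.118
grasp_force: 30.0
```

Call:
drive_tool --motion '[[[-12, 39, 0], [0, 0, 0]], [[-11, 38, 0], [0, 0, 0]], [[0, 0, 0], [0, 0, 0]], [[0, 0, 0], [0, 0, 0]], [[0, 0, 0], [0, 0, 0]]]'

```text
time_s: 14.3
position: [0.5214, -0.3945, 0.2133]
tcp_rot: [[0.925, 0.38, -0.002], [0.38, -0.925, 0.002], [-0.001, -0.003, -1.0]]
force: [0.2, -0.3, -0.9]
opening: 0.122
grasp_force: 30.0
```

Run:
```python
from rig import *
import cv2,numpy as np
s=read_state();print(s["position"],s["force"],s["tcp_rot"])
B=capture("side")
cv2.imwrite("pics/c5.png",cv2.resize(B[170:310,260:400,::-1],None,fx=4,fy=4,interpolation=2))
```

```text
[ 0.52136625 -0.39445249  0.21331233] [ 0.2012671  -0.26199589 -0.94605268] [[ 9.24809860e-01  3.80425713e-01 -1.73218727e-03]
 [ 3.80429046e-01 -9.24806944e-01  2.42000822e-03]
 [-6.81305461e-04 -2.89702181e-03 -9.99995572e-01]]
```

View pics/c5.png

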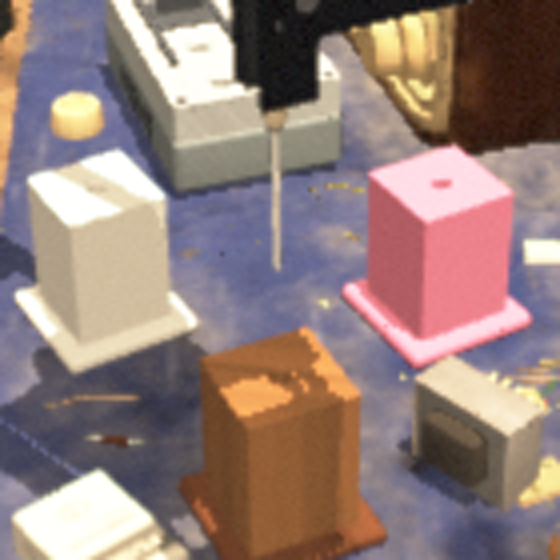

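The tool is still hanging straight, tip at (277,268), and the shutter is still open. Lowering to just above the hole.

Call:
drive_tool --motion '[[[0, 0, 25], [0, 0, 0]], [[0, 0, 18], [0, 0, 0]], [[0, 0, 0], [0, 0, 0]], [[0, 0, 0], [0, 0, 0]], [[0, 0, 0], [0, 0, 0]]]'

```text
time_s: 14.85
position: [0.5228, -0.3961, 0.1724]
tcp_rot: [[0.925, 0.381, 0.002], [0.381, -0.925, -0.002], [0.001, 0.002, -1.0]]
force: [0.4, -0.4, -0.9]
opening: 0.119
grasp_force: 30.0
```

Call:
drive_tool --motion '[[[-0.5, 0, 4], [0, 0, 0]], [[0, 0, 0], [0, 0, 0]], [[0, 0, 0], [0, 0, 0]]]'

```text
time_s: 15.15
position: [0.5215, -0.3964, 0.1673]
tcp_rot: [[0.925, 0.38, 0.0], [0.38, -0.925, -0.0], [0.0, 0.0, -1.0]]
force: [0.2, 0.4, -0.6]
opening: 0.119
grasp_force: 30.0
```

Within a millimetre of the grasp pose. Inserting slowly and watching the force.

Call:
drive_tool --motion '[[[0.5, 0, 4], [0, 0, 0]], [[0, 0, 4], [0, 0, 0]], [[0, 0, 4], [0, 0, 0]], [[0, 0, 2], [0, 0, 0]], [[0, 0, 0], [0, 0, 0]]]'

```text
time_s: 15.65
position: [0.5217, -0.3959, 0.1524]
tcp_rot: [[0.925, 0.38, -0.001], [0.38, -0.925, 0.001], [-0.0, -0.001, -1.0]]
force: [-0.6, 0.2, -0.4]
opening: 0.118
grasp_force: 30.0
```

Call:
drive_tool --motion '[[[0, 0, 8], [0, 0, 0]], [[0, 0, 8], [0, 0, 0]], [[0, 0, 8], [0, 0, 0]], [[0, 0, 8], [0, 0, 0]], [[0, 0, 0], [0, 0, 0]]]'

```text
time_s: 16.15
position: [0.5212, -0.3953, 0.1192]
tcp_rot: [[0.925, 0.38, -0.002], [0.38, -0.925, 0.002], [-0.001, -0.003, -1.0]]
force: [0.4, -0.2, -0.9]
opening: 0.125
grasp_force: 30.0
```

In the hole with no side force. 27 mm to go.

Call:
drive_tool --motion '[[[0, 0, 8], [0, 0, 0]], [[0, 0, 8], [0, 0, 0]], [[0, 0, 6], [0, 0, 0]], [[0, 0, 2], [0, 0, 0]], [[0, 0, 0], [0, 0, 0]]]'

```text
time_s: 16.65
position: [0.5219, -0.396, 0.0965]
tcp_rot: [[0.925, 0.38, -0.0], [0.38, -0.925, 0.0], [-0.0, -0.001, -1.0]]
force: [-0.5, 0.8, -0.6]
opening: 0.118
grasp_force: 30.0
```

Call:
drive_tool --motion '[[[0, 0, 1.5], [0, 0, 0]], [[0, 0, 1], [0, 0, 0]], [[0, 0, 0], [0, 0, 0]], [[0, 0, 0], [0, 0, 0]]]'

```text
time_s: 17.05
position: [0.5221, -0.3962, 0.0948]
tcp_rot: [[0.925, 0.38, 0.0], [0.38, -0.925, -0.0], [0.0, 0.0, -1.0]]
force: [-0.0, -1.0, -0.8]
opening: 0.119
grasp_force: 30.0
```

Call:
drive_tool --motion '[[[0, 0, 1], [0, 0, 0]], [[0, 0, 1], [0, 0, 0]], [[0, 0, 0.7], [0, 0, 0]], [[0, 0, 0], [0, 0, 0]]]'

```text
time_s: 17.45
position: [0.522, -0.3961, 0.0921]
tcp_rot: [[0.925, 0.38, 0.0], [0.38, -0.925, -0.0], [0.0, 0.0, -1.0]]
force: [-0.3, 0.5, 1.2]
opening: 0.12
grasp_force: 30.0
```

Call:
drive_tool --motion '[[[0, 0, 0], [0, 0, 0]], [[0, 0, 0], [0, 0, 0]], [[0, 0, 0], [0, 0, 0]], [[0, 0, 0], [0, 0, 0]]]' --gripper 0.5

```text
time_s: 17.85
position: [0.522, -0.3961, 0.0918]
tcp_rot: [[0.925, 0.38, 0.0], [0.38, -0.925, -0.0], [-0.0, 0.0, -1.0]]
force: [-0.1, -0.2, -0.4]
opening: 0.394
grasp_force: 0.0
```

Call:
drive_tool --motion '[[[0, 0, -20], [0, 0, 0]], [[0, 0, -40], [0, 0, 0]], [[0, 0, -45], [0, 0, 0]], [[0, 0, -45], [0, 0, 0]], [[0, 0, 0], [0, 0, 0]]]'

```text
time_s: 18.35
position: [0.5253, -0.3994, 0.2499]
tcp_rot: [[0.925, 0.38, 0.011], [0.38, -0.925, -0.012], [0.006, 0.015, -1.0]]
force: [0.5, -0.0, 0.3]
opening: 0.498
grasp_force: 0.0
```

Run:
```python
from rig import *
import cv2,numpy as np
s=read_state();print(s["position"],s["force"])
B=capture("side")
cv2.imwrite("pics/c6.png",cv2.resize(B[150:320,260:400,::-1],None,fx=3.5,fy=3.5,interpolation=2))
```

```text
[ 0.52531519 -0.39935978  0.24994665] [ 0.48284403 -0.0447431   0.30678923]
```

View pics/c6.png

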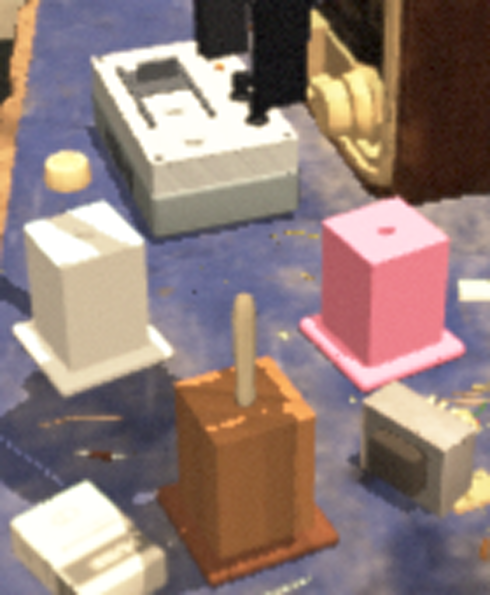

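The tool stands upright and fully home in the wooden stand, with its handle spanning (243,295) to (245,403). The shutter is open, the loose parts haven't moved and the gripper is clear.

```bash
python3 -c "
from rig import hand_in
print(hand_in())"
```

```text
the job is handed in; nothing more can be done
None
```

The job is handed in at about 18 s: shutter pushed to its stop, reset button pressed to its stop with the tool's tip, tool back upright and home in the wooden stand, and gripper clear (the verdict was not shown).

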